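# Close the battery cover of the shower radio

## Robot

A 6-joint arm with a two-finger parallel gripper is mounted at the origin on the work surface. World frame = base frame: x ahead of the robot, y to its left, z up, the work surface at z = 0. Lengths are in m, angles in rad, forces in N, time in s.
With the tool pointing down it reaches from about 0.425 to 0.95 m from the base axis. Payload 3.5 kg.
Tool frame: the origin (TCP) lies on the mounting face of the last link; the fingertips stand 173 mm ahead of it and the grasp point (between the pads) lies grip_point_offset ahead of it (grip_point_offset is the distance from the TCP to the grasp point, in m); z points along the fingers, y is the direction in which the jaws open and shut (so a half turn about z gives the same grasp; the last joint's range is limited). The gripper opens to 85 mm and grips with 20 to 120 N. Pads are 22 mm wide; open, the fingers measure 114 mm over their backs; the gripper's body (76 mm by 85 mm) begins 54 mm behind the grasp point. The pads swing forward as they close: fully open they stand 13 mm farther back than shut.
Start: joints at [-1.394, 0.286, 1.577, -0, 1.279, -0.15], TCP at [0.217, -0.639, 0.405] pointing down, gripper open.
Joint ranges: [-2.77, 2.77], [-0.9, 2.22], [0.21, 2.48], [-1.53, 4.67], [0.24, 2.81], [-2.84, 2.84]. Speed limits (rad/s): [2.79, 2.79, 3.14, 3.14, 3.14, 3.14].

## Interface

Orientations are given as a 3x3 rotation matrix whose columns are the frame's x, y, z axes.
In Python, from workcell import * gives the robot as it stands.
- The arm moves only by the tool arm_command, never from a script. Its argument "commands" is a list of rows, each a list of 4 numbers: the shift along the tool's x, y, z in m, then the turn about the tool's z in rad. A call has exactly 10 rows; each row shifts and turns the commanded pose from where the row before left it, along the tool's axes as they then stand; what a row does not reach is not made up. A row lasts 1/10 s, in which the tool goes at most 50 mm and 8.59 degrees, less where a joint would pass 70% of its speed; a pose out of reach is approached as far as the arm can. A call with a gripper value outside its range is refused whole. "grip" is the closure, from -1 (fully open) to 1 (shut), so that 0 is half open, set as the call begins (left out, the last holds). The fingers move at their own pace and stop on an object; "newtons" is the grip in N (left out, the last holds). Time passes only in rows, so rows that do not move let the fingers close, or fill a call up. It gives the time, the measured TCP pose, the force and the opening at its end, in the units of the state.
- state(): the state, without advancing time (a new reading comes with each control period).
- capture(name): name is "side" or "top"; returns a dict with "frame" (384x512x3 uint8, red, green, blue), "depth" (384x512 float32, m along the optical axis (not along the pixel's ray), 0 where there is no reading), "fx", "fy", "cx", "cy" (pixels), "dist_coeffs" ([k1, k2, p1, p2, k3] as OpenCV has them; the pictures are not rectified), "world_from_camera" (4x4, takes a point from camera to world coordinates). Camera axes: x right, y down, z forward; pixel columns grow to the right and rows downward; lengths in m; the calibration is good to about 2 mm. A picture is of the moment at which its call begins.
- close_job(): hands the job in, once; it reports no verdict.
The state is a dict: "clock": time; "q": joint angles; "dq": joint speeds; "effort": joint torques, N m; "tcp_pos": TCP position; "ee_rot": TCP orientation; "force": force on the tool from outside, world axes, zero at the start; "ft_torque": the same for the moment, N m; "width": finger opening in m.
Only numpy, scipy, OpenCV 4.12 (cv2) and the standard library are available. Lean on these libraries where they do the work, as an engineer would, in place of code of your own. Each camera call takes 0.05 s, during which the arm holds its last target.

## Task

Close the battery bay of the shower radio lying on its face: slide the loose light grey cover along the radio's back so that its lip drops into the bay and hooks under the slot at the far end, then press its raised rear end down until the orange catch snaps over it and it lies flat. Leave the other bathroom things where they are.

Things in the scene. Friction and masses are not known exactly. Their poses are not given: they have to be found in the camera images.
- radio: Teal shower radio lying on its face, fixed (does not move when pushed); 280 (x) x 120 (y) x 45 mm high. Origin: centre of its underside; z up, x lengthwise towards the slot end of its battery bay, where a steel carry handle reaches to x = +170 mm. Its flat back (the deck, z = 45 mm) is plain from x = -140 to -12 mm, then come guide ribs, the open battery bay and the hooded slot.
- bay (a point): Centre of the battery bay at ledge height (radio frame x = +60, y = 0, z = 29.5 mm). The bay is an open pit from x = +22 to +96.5 mm, y = -29.5 to +29.5 mm; along both sides runs a ledge at z = 29.5 mm on which the closed cover lies, with the cover's origin at this point (up to 1.5 mm off) and its top 8.5 mm below the deck. Two batteries lie lower, between the ledges.
- guide_mouth (a point): Midpoint between the rear ends of two dark guide ribs on the deck (radio frame x = -12, y = 0, z = 45 mm). The ribs are 5 mm high and 4 mm thick; their inner faces stand about 84 mm apart here, narrow to 60 mm at x = +12 mm , then run parallel as far as the bay's rear wall at x = +22 mm.
- slot (a point): Middle of the slot's mouth (radio frame x = +96.5, y = 0, z = 32 mm), at the far end wall of the bay, under the hood. The slot is open from z = 29.5 to 34.5 mm, 12 mm deep towards +x, 59 mm wide.
- cover: Loose light grey battery cover of slick plastic, 50 g, at first flat on the deck behind the ribs, lip towards the bay, a little askew and off-centre. Body 72 (x) x 56 (y) x 7 mm; a lip 3 mm thick, 50 mm wide, flush with its underside, stands out 10 mm at the +x end. Origin: centre of the body's underside; x towards the lip, z up. A small orange bar marks the lip end, three grooves the rear.
- lip_tip (a point): Middle of the front end of the cover's lip (cover frame x = +46, y = 0, z = 1.5 mm). When the cover is pushed from behind along the radio's +x, the lip end drops about 15 mm into the bay once half the cover overhangs, and the lip then slides under the hood.
- rear_edge (a point): Middle of the top rear edge of the cover's body (cover frame x = -36, y = 0, z = 7 mm): push on the 7 mm high rear face below it. With the lip hooked, this end stays up on the deck's edge or the catch; it goes down when pressed on top 10 to 25 mm in front of this edge.
- catch (a joint): Orange spring catch, 26 mm wide, in the rear wall of the bay (radio x = +22 mm). 0 m = sprung out; grows as it is pushed back, to 6 mm. Top 1 mm below the deck; its nose stands 4.5 mm into the bay, ramp on top, flat underside at radio z = 37 mm. The cover's rear end, pressed down with about 2 to 6 N (more does no harm), pushes it back about 3 mm and passes; it then springs out over the cover.
- pill_box: Blue pill box with twist cap, 52 mm across, 52 mm high, standing beside the radio on its +y side; origin at the centre of its underside. Leave alone.
- comb: Red plastic comb, 170 x 32 x 5 mm, lying beside the radio on its -y side; origin at the centre of its underside, x lengthwise. Leave alone.
- tumbler: Glass tumbler, 72 mm across, 95 mm high; origin at the centre of its underside. Leave alone.
- stool_knob: Grey plastic knob of a shower stool, 56 mm across, 38 mm high; origin at the centre of its underside. Leave alone.
- saucer: White ceramic soap saucer, 110 mm across, 22 mm high; origin at the centre of its underside. Leave alone.
Not all that is in view belongs to the job. There is more than one size of the cover; the job needs the middle-sized.

How it is judged:
By the outcome, as a careful person would: the job done as asked, in the order asked, and still so for the second after the job is handed in, with the robot touching nothing.
It also fails if it takes over 45 s, if anything falls off the work surface, if the arm or the gripper's body presses on something with over 40 N, if the wrist force passes 120 N, or if a joint passes its speed limit or range.

## Working session

There is one attempt and no reset: what is moved stays moved. The work goes in short steps, Python scripts to look and compute and a tool call to move; the robot and the scene stay as the last step left them, time stands still between calls to the robot, and variables do not carry over. Pictures are saved under pics/ and viewed, and the job is handed in when it is done.

Besides the shell and the picture viewer there is one more tool, called after "Emit:" as name([rows], argument=value, ...), one row to a line, values as JSON. arm_command: Moves the arm, as the interface text tells. Its arguments: {"type":"object","properties":{"commands":{"type":"array"},"grip":{"type":"number"},"newtons":{"type":"number"}},"required":["commands"]}

```bash
ls; mkdir -p pics; cat > h.py <<'E'
from workcell import *
import numpy as np, cv2, pickle
def snap(n,tag):
    c=capture(n); pickle.dump(c,open(f'pics/{tag}.pkl','wb'))
    cv2.imwrite(f'pics/{tag}.png',cv2.cvtColor(c['frame'],cv2.COLOR_RGB2BGR)); return c
def load(tag): return pickle.load(open(f'pics/{tag}.pkl','rb'))
def ray(c,uv,z):
    K=np.array([[c['fx'],0,c['cx']],[0,c['fy'],c['cy']],[0,0,1]])
    p=cv2.undistortPoints(np.array(uv,float).reshape(-1,1,2),K,np.array(c['dist_coeffs'],float)).reshape(-1,2)
    T=np.array(c['world_from_camera']); d=np.c_[p,np.ones(len(p))]@T[:3,:3].T
    o=T[:3,3]; return o+d*((z-o[2])/d[:,2])[:,None]
def proj(c,P):
    K=np.array([[c['fx'],0,c['cx']],[0,c['fy'],c['cy']],[0,0,1]])
    T=np.linalg.inv(np.array(c['world_from_camera']))
    r,_=cv2.Rodrigues(T[:3,:3])
    return cv2.projectPoints(np.array(P,float).reshape(-1,1,3),r,T[:3,3],K,np.array(c['dist_coeffs'],float))[0].reshape(-1,2)
E
python3 - <<'E'
from h import *
s=state(); print({k:np.round(v,3).tolist() for k,v in s.items()})
for n in('top','side'):
    c=snap(n,n+'0'); print(n,c['fx'],c['cx'],c['cy'],np.round(c['world_from_camera'],3).tolist())
import workcell; print([x for x in dir(workcell) if x[0]!='_'])
E
```

```text
pics
{'clock': 0.0, 'q': [-1.394, 0.287, 1.578, -0.0, 1.279, -0.15], 'dq': [-0.001, -0.001, -0.002, -0.002, -0.001, -0.0], 'effort': [-0.0, -40.598, -29.263, -0.0, 0.006, -0.0], 'tcp_pos': [0.217, -0.639, 0.403], 'ee_rot': [[0.947, 0.321, -0.0], [0.321, -0.947, 0.002], [0.0, -0.002, -1.0]], 'force': [-0.29, 0.383, -0.154], 'ft_torque': [0.013, -0.013, 0.022], 'width': 0.085}
top 436.3028574410361 253.9094983659052 188.26410944519583 [[-0.025, -0.998, 0.054, 0.448], [-1.0, 0.025, 0.006, -0.005], [-0.007, -0.054, -0.999, 1.229], [0.0, 0.0, 0.0, 1.0]]
side 479.65156650261207 260.7469478694845 194.0273504024901 [[-0.214, -0.636, 0.742, -0.684], [-0.977, 0.14, -0.161, 0.278], [-0.002, -0.759, -0.651, 1.115], [0.0, 0.0, 0.0, 1.0]]
['PlanningError', 'capture', 'close_job', 'grip_point_offset', 'state']
```

View pics/top0.png

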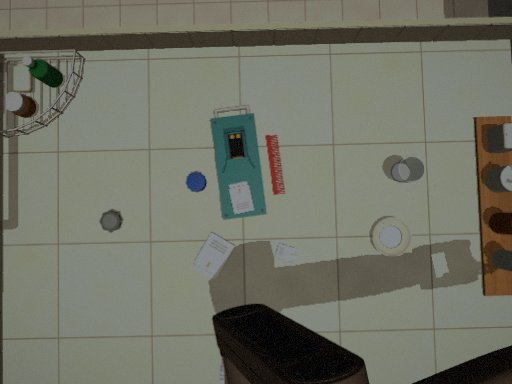

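View pics/side0.png

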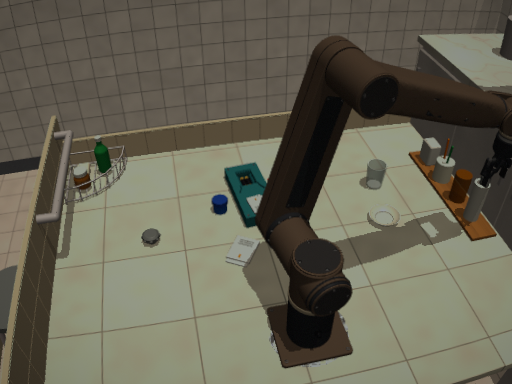

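```bash
python3 - <<'E'
from h import *
c=load('top0'); im=cv2.cvtColor(c['frame'],cv2.COLOR_RGB2BGR)
cv2.imwrite('pics/topz.png',cv2.resize(im[95:285,180:310],None,fx=4.2,fy=3.15*4.2/3.15 if 0 else 3.1*1.0,interpolation=cv2.INTER_CUBIC) if 0 else cv2.resize(im[95:235,185:305],None,fx=4.25,fy=4.25,interpolation=cv2.INTER_CUBIC))
hsv=cv2.cvtColor(im,cv2.COLOR_BGR2HSV)
for y in (120,150,180,197,205): print(y,[tuple(hsv[y,x]) for x in (216,224,232,240,246,255)])
d=c['depth']; print(d[197,240],d[205,225],d[255,213],d[253,285],d[240,255])
E
```

```text
120 [(np.uint8(85), np.uint8(132), np.uint8(87)), (np.uint8(87), np.uint8(125), np.uint8(90)), (np.uint8(89), np.uint8(135), np.uint8(87)), (np.uint8(88), np.uint8(110), np.uint8(93)), (np.uint8(85), np.uint8(129), np.uint8(91)), (np.uint8(60), np.uint8(20), np.uint8(130))]
150 [(np.uint8(88), np.uint8(114), np.uint8(92)), (np.uint8(87), np.uint8(126), np.uint8(91)), (np.uint8(0), np.uint8(43), np.uint8(12)), (np.uint8(132), np.uint8(71), np.uint8(18)), (np.uint8(84), np.uint8(105), np.uint8(68)), (np.uint8(89), np.uint8(118), np.uint8(93))]
180 [(np.uint8(43), np.uint8(22), np.uint8(139)), (np.uint8(88), np.uint8(110), np.uint8(93)), (np.uint8(87), np.uint8(114), np.uint8(92)), (np.uint8(87), np.uint8(114), np.uint8(96)), (np.uint8(88), np.uint8(88), np.uint8(99)), (np.uint8(87), np.uint8(112), np.uint8(98))]
197 [(np.uint8(44), np.uint8(24), np.uint8(139)), (np.uint8(86), np.uint8(111), np.uint8(99)), (np.uint8(109), np.uint8(14), np.uint8(144)), (np.uint8(103), np.uint8(16), np.uint8(141)), (np.uint8(103), np.uint8(13), np.uint8(141)), (np.uint8(87), np.uint8(110), np.uint8(100))]
205 [(np.uint8(42), np.uint8(24), np.uint8(139)), (np.uint8(87), np.uint8(110), np.uint8(97)), (np.uint8(98), np.uint8(17), np.uint8(118)), (np.uint8(105), np.uint8(11), np.uint8(139)), (np.uint8(42), np.uint8(10), np.uint8(125)), (np.uint8(88), np.uint8(104), np.uint8(101))]
1.1746361 1.184109 1.2096591 1.218007 1.2226185
```

View pics/topz.png

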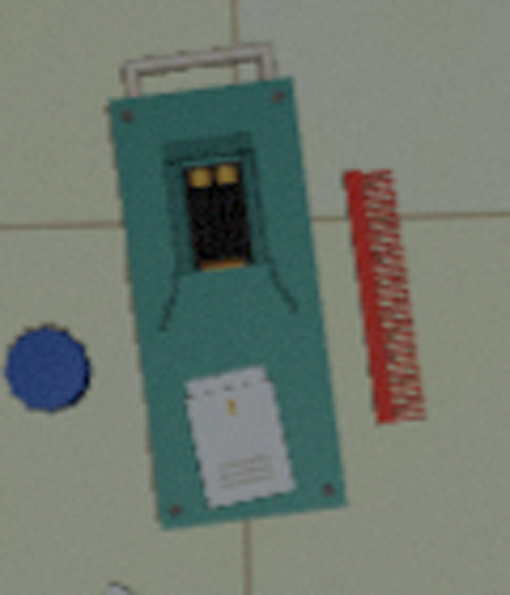

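```bash
python3 - <<'E'
from h import *
c=load('top0'); im=cv2.cvtColor(c['frame'],cv2.COLOR_RGB2BGR)
S=4
def quad(mask,z):
    cs,_=cv2.findContours(mask,cv2.RETR_EXTERNAL,cv2.CHAIN_APPROX_NONE)
    k=max(cs,key=cv2.contourArea).reshape(-1,2)
    uv=(k+0.5)/S-0.5
    P=ray(c,uv,z)[:,:2]
    r=cv2.minAreaRect((P*1000).astype(np.float32)); return r,cv2.boxPoints(r),P
big=cv2.resize(im[90:240,180:310],None,fx=S,fy=S,interpolation=cv2.INTER_CUBIC)
hsv=cv2.cvtColor(big,cv2.COLOR_BGR2HSV)
m=cv2.inRange(hsv,(75,60,40),(100,255,255)); full=np.zeros((384*S,512*S),np.uint8)
full[90*S:240*S,180*S:310*S]=m
r,b,_=quad(full,0.045); print('radio',r,b)
m=cv2.inRange(hsv,(0,0,105),(180,50,255)); full[:]=0; 
sub=np.zeros_like(m); y0,y1,x0,x1=(180-90)*S,(220-90)*S,(226-180)*S,(260-180)*S
sub[y0:y1,x0:x1]=m[y0:y1,x0:x1]; full[90*S:240*S,180*S:310*S]=sub
r,b,P=quad(full,0.050); print('cover',r,b)
cv2.imwrite('pics/mc.png',sub)
o=cv2.inRange(hsv,(10,90,80),(30,255,255)); n,l,st,ce=cv2.connectedComponentsWithStats(o)
for i in range(1,n):
    if st[i,4]>20:
        u=(ce[i]+.5)/S-.5+[180,90]; print('orange',st[i],u,ray(c,[u],0.05)[0])
E
```

```text
radio ((574.6863403320312, 43.521854400634766), (278.9832763671875, 119.2973403930664), 5.81215238571167) [[429.87134    88.737946 ]
 [441.95227   -29.946121 ]
 [719.50134    -1.6942368]
 [707.4204    116.98983  ]]
cover ((488.165283203125, 38.10111618041992), (82.92420196533203, 57.423519134521484), 11.071778297424316) [[441.96112    58.31615  ]
 [452.98865     1.9614339]
 [534.36945    17.886082 ]
 [523.3419     74.2408   ]]
orange [224 176  18  16 238] [237.79096639 135.60189076] [0.6561041  0.04196722 0.05      ]
orange [200 179  17  16 234] [231.65918803 136.34722222] [0.65449695 0.05872549 0.05      ]
orange [213 266  36   8 156] [237.3974359  156.95833333] [0.59762237 0.04437463 0.05      ]
orange [236 398   4   9  32] [239.        190.0703125] [0.50743311 0.04209769 0.05      ]
```

View pics/mc.png

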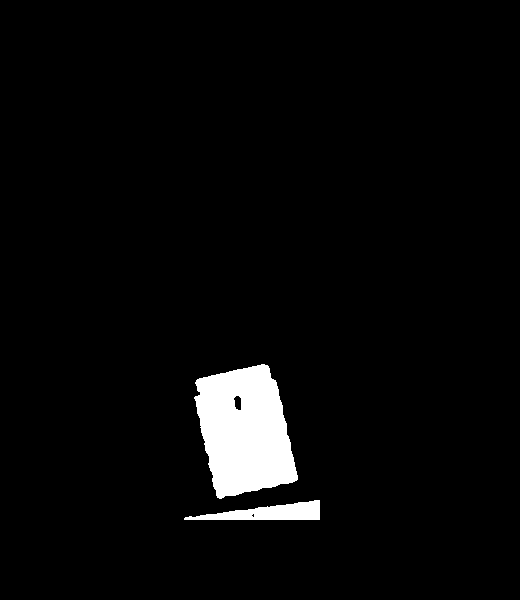

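```bash
cat >> h.py <<'E'
RC=np.array([.5747,.0435]); YAW=np.radians(5.81)
def r2w(x,y=0): 
    c,s=np.cos(YAW),np.sin(YAW); return RC+np.array([c*x-s*y,s*x+c*y])
def w2r(p):
    c,s=np.cos(YAW),np.sin(YAW); d=np.array(p)[:2]-RC; return np.array([c*d[0]+s*d[1],-s*d[0]+c*d[1]])
def tgt(xy,z,yaw=YAW):
    """delta in tool axes AFTER turning to yaw"""
    s=state(); R=s['ee_rot'];p=s['tcp_pos']; R=np.array(R)
    y=np.arctan2(R[1,0],R[0,0]); d=np.r_[xy,z]-p
    c,sn=np.cos(yaw),np.sin(yaw)
    return dict(turn=round(y-yaw,4),d=np.round([c*d[0]+sn*d[1],sn*d[0]-c*d[1],-d[2]],4).tolist(),yaw=np.degrees(y).round(2),rad=w2r(p).round(4).tolist(),z=float(np.round(p[2],4)),F=np.round(s['force'],2).tolist(),w=s['width'],t=s['clock'])
E
python3 - <<'E'
from h import *
print(grip_point_offset, r2w(-.146)); print(tgt([.5,-.25],.40)); print(tgt(r2w(-.146),.3))
E
```

```text
0.1547 [0.42944999 0.02872043]
{'turn': np.float64(0.2254), 'd': [0.3213, -0.3584, 0.0035], 'yaw': np.float64(18.72), 'rad': [-0.4253, -0.6428], 'z': 0.4035, 'F': [0.15, 0.22, 0.25], 'w': 0.0853240579558483, 't': 0.1}
{'turn': np.float64(0.2254), 'd': [0.2793, -0.6428, 0.1035], 'yaw': np.float64(18.72), 'rad': [-0.4253, -0.6428], 'z': 0.4035, 'F': [0.15, 0.22, 0.25], 'w': 0.0853240579558483, 't': 0.1}
```

Emit:
arm_command([
  [0,0,0,0.1127],
  [0,0,0,0.1127],
  [0.032,-0.036,0,0],
  [0.032,-0.036,0,0],
  [0.032,-0.036,0,0],
  [0.032,-0.036,0,0],
  [0.032,-0.036,0,0],
  [0.032,-0.036,0,0],
  [0.032,-0.036,0,0],
  [0.032,-0.036,0,0],
], grip=1, newtons=40)

```text
clock: 1.1
tcp_pos: [0.4429, -0.3249, 0.4043]
ee_rot: [[0.995, 0.101, -0.0], [0.101, -0.995, 0.0], [-0.0, -0.0, -1.0]]
force: [0.6, 0.2, -0.3]
width: 0.0001
```

```bash
python3 - <<'E'
from h import *
print(tgt(r2w(-.146),.28))
E
```

```text
{'turn': np.float64(-0.0003), 'd': [0.0224, -0.3532, 0.1243], 'yaw': np.float64(5.8), 'rad': [-0.1684, -0.3532], 'z': 0.4043, 'F': [0.57, 0.18, -0.28], 'w': 7.988298963119183e-05, 't': 1.1}
```

Emit:
arm_command([
  [0.003,-0.036,0.01,0],
  [0.003,-0.036,0.01,0],
  [0.003,-0.036,0.01,0],
  [0.003,-0.036,0.01,0],
  [0.003,-0.036,0.01,0],
  [0.003,-0.036,0.01,0],
  [0.002,-0.036,0.01,0],
  [0.002,-0.036,0.01,0],
  [0,-0.036,0.01,0],
  [0,0,0.01,0],
])

```text
clock: 2.1
tcp_pos: [0.4303, 0.0008, 0.3036]
ee_rot: [[0.994, 0.106, -0.001], [0.106, -0.994, 0.001], [-0.001, -0.001, -1.0]]
force: [0.7, -0.2, 0.2]
width: 0.0003
```

```bash
python3 - <<'E'
from h import *
print(tgt(r2w(-.146),.235))
c=snap('top','top1');c=snap('side','side1')
im=cv2.imread('pics/side1.png');cv2.imwrite('pics/side1z.png',cv2.resize(im[130:290,150:350],None,fx=3.5,fy=3.5,interpolation=cv2.INTER_CUBIC))
E
```

```text
{'turn': np.float64(0.0047), 'd': [0.002, -0.0279, 0.0686], 'yaw': np.float64(6.08), 'rad': [-0.148, -0.0279], 'z': 0.3036, 'F': [0.65, -0.16, 0.24], 'w': 0.0002521487829443082, 't': 2.1}
```

View pics/side1z.png

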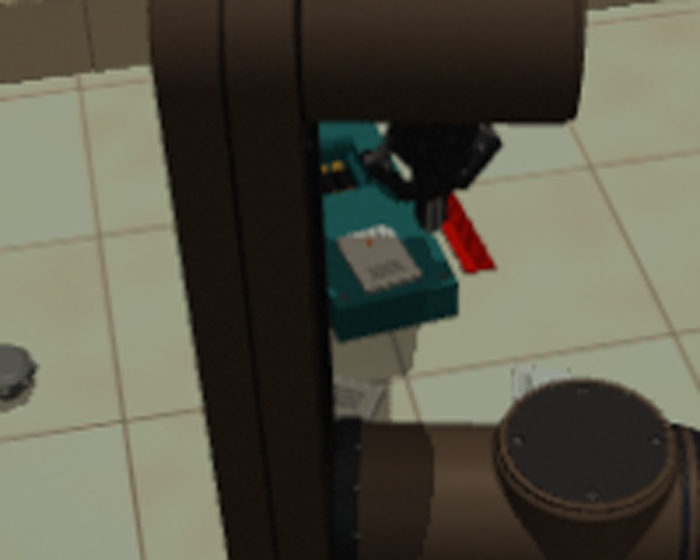

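View pics/top1.png

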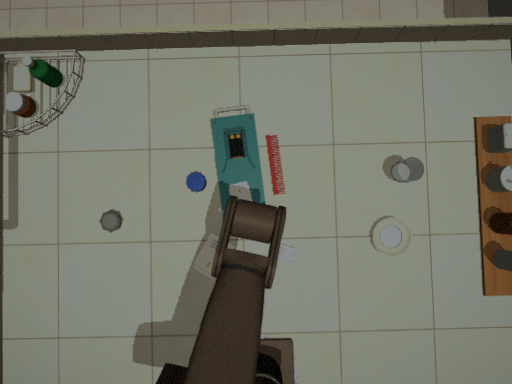

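Emit:
arm_command([
  [0.001,-0.01,0,0.0047],
  [0.001,-0.01,0,0],
  [0,-0.008,0.01,0],
  [0,0,0.015,0],
  [0,0,0.015,0],
  [0,0,0.015,0],
  [0,0,0.01,0],
  [0,0,0,0],
  [0,0,0,0],
  [0,0,0,0],
])

```text
clock: 3.2
tcp_pos: [0.431, 0.0257, 0.2405]
ee_rot: [[0.995, 0.096, 0.002], [0.096, -0.995, -0.0], [0.002, 0.0, -1.0]]
force: [1.1, -0.1, -0.0]
width: -0.0004
```

```bash
python3 - <<'E'
from h import *
print(tgt(r2w(-.146),.2205))
c=snap('side','side2')
s=state();print(s['q'])
im=cv2.imread('pics/side2.png');cv2.imwrite('pics/side2z.png',cv2.resize(im[130:250,190:310],None,fx=5,fy=5,interpolation=cv2.INTER_CUBIC))
E
```

```text
{'turn': np.float64(-0.0048), 'd': [-0.0012, -0.0031, 0.02], 'yaw': np.float64(5.54), 'rad': [-0.1448, -0.0031], 'z': 0.2405, 'F': [1.07, -0.12, -0.02], 'w': -0.00039825551323303986, 't': 3.2}
[-1.76246895e-01 -4.68138145e-02  2.27548541e+00 -1.31281188e-06
  9.11092318e-01  1.29792400e+00]
```

View pics/side2z.png

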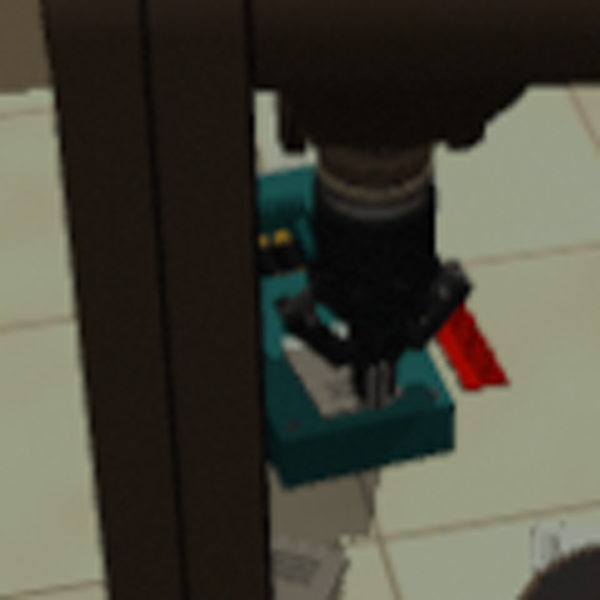

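Emit:
arm_command([
  [-0.001,-0.003,0,-0.0048],
  [0,0,0.004,0],
  [0,0,0.006,0],
  [0,0,0.006,0],
  [0,0,0.004,0],
  [0,0,0.002,0],
  [0,0,0,0],
  [0,0,0,0],
  [0,0,0,0],
  [0,0,0,0],
], grip=0.41)

```text
clock: 4.25
tcp_pos: [0.4293, 0.0287, 0.2182]
ee_rot: [[0.995, 0.101, -0.002], [0.101, -0.995, 0.0], [-0.002, -0.0, -1.0]]
force: [-2.8, 0.6, 6.5]
width: 0.0251
```

```bash
python3 - <<'E'
from h import *
print(tgt(r2w(-.146),.2185))
c=snap('side','side3')
s=state();p=np.array(s['tcp_pos'])
R=np.array(s['ee_rot'])
for dz in (.173,.169): print((proj(c,[p+R@[0,0,dz],p+R@[.011,0,dz]])-[190,130])*5+2)
im=cv2.imread('pics/side3.png');cv2.imwrite('pics/side3z.png',cv2.resize(im[130:250,190:310],None,fx=5,fy=5,interpolation=cv2.INTER_CUBIC))
E
```

```text
{'turn': np.float64(0.0003), 'd': [0.0001, -0.0, -0.0003], 'yaw': np.float64(5.83), 'rad': [-0.1461, -0.0], 'z': 0.2182, 'F': [-2.77, 0.6, 6.51], 'w': 0.02509325848757643, 't': 4.25}
[[366.75499069 428.37708462]
 [361.45811643 417.49425737]]
[[366.76270864 423.88058965]
 [361.45682328 413.00150067]]
```

View pics/side3z.png

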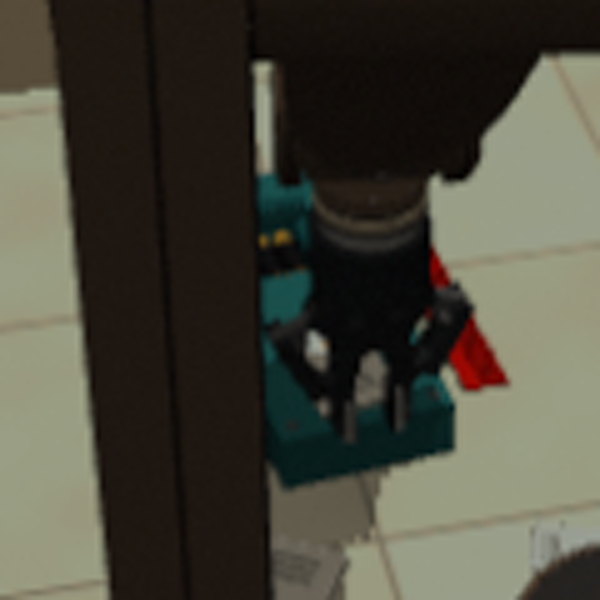

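Emit:
arm_command([
  [0,0,-0.002,0],
  [0.002,0,0,0],
  [0.006,0,0,0],
  [0.006,0,0,0],
  [0.006,0,0,0],
  [0.006,0,0,0],
  [0.006,0,0,0],
  [0.006,0,0,0],
  [0.004,0,0,0],
  [0.003,0,0,0],
])

```text
clock: 5.3
tcp_pos: [0.4745, 0.0333, 0.2197]
ee_rot: [[0.995, 0.101, -0.0], [0.101, -0.995, -0.0], [-0.0, 0.0, -1.0]]
force: [-0.1, -0.2, 0.5]
width: 0.0255
```

```bash
python3 - <<'E'
from h import *
print(tgt(r2w(-.101),.2205))
c=snap('side','side4');c=snap('top','top4')
im=cv2.imread('pics/side4.png');cv2.imwrite('pics/side4z.png',cv2.resize(im[130:250,190:310],None,fx=5,fy=5,interpolation=cv2.INTER_CUBIC))
im=cv2.imread('pics/top4.png');cv2.imwrite('pics/top4z.png',cv2.resize(im[95:235,185:305],None,fx=4.25,fy=4.25,interpolation=cv2.INTER_CUBIC))
E
```

```text
{'turn': np.float64(0.0002), 'd': [-0.0002, -0.0, -0.0008], 'yaw': np.float64(5.82), 'rad': [-0.1008, -0.0], 'z': 0.2197, 'F': [-0.07, -0.19, 0.46], 'w': 0.02548499791716656, 't': 5.3}
```

View pics/side4z.png

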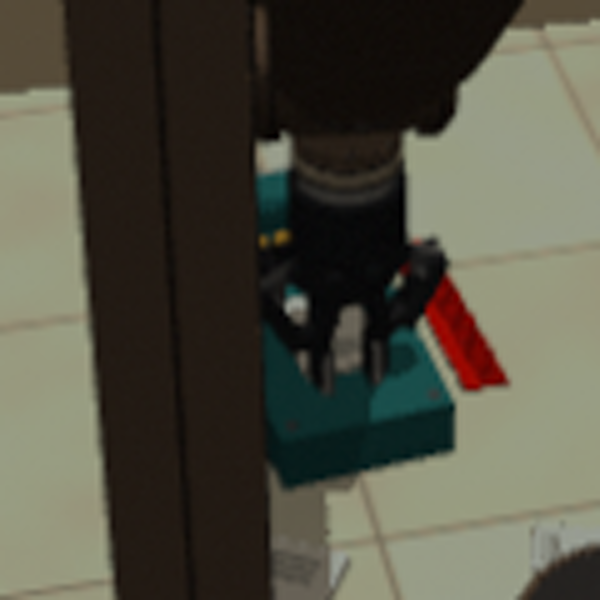

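View pics/top4z.png

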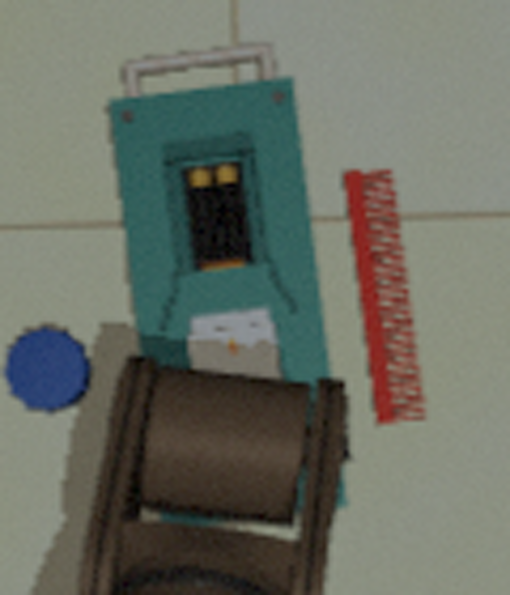

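Emit:
arm_command([
  [0.004,0,-0.0005,0],
  [0.006,0,0,0],
  [0.006,0,0,0],
  [0.006,0,0,0],
  [0.006,0,0,0],
  [0.006,0,0,0],
  [0.006,0,0,0],
  [0.006,0,0,0],
  [0.004,0,0,0],
  [0.003,0,0,0],
])

```text
clock: 6.4
tcp_pos: [0.5272, 0.0387, 0.2202]
ee_rot: [[0.995, 0.101, -0.0], [0.101, -0.995, -0.0], [-0.0, 0.0, -1.0]]
force: [-0.1, 0.1, 0.8]
width: 0.0248
```

```bash
python3 - <<'E'
from h import *
print(tgt(r2w(-.048),.2205))
c=snap('top','top5')
im=cv2.imread('pics/top5.png');cv2.imwrite('pics/top5z.png',cv2.resize(im[95:235,185:305],None,fx=4.25,fy=4.25,interpolation=cv2.INTER_CUBIC))
E
```

```text
{'turn': np.float64(0.0002), 'd': [-0.0002, 0.0, -0.0003], 'yaw': np.float64(5.82), 'rad': [-0.0478, 0.0], 'z': 0.2202, 'F': [-0.06, 0.07, 0.84], 'w': 0.02478220409274011, 't': 6.4}
```

View pics/top5z.png

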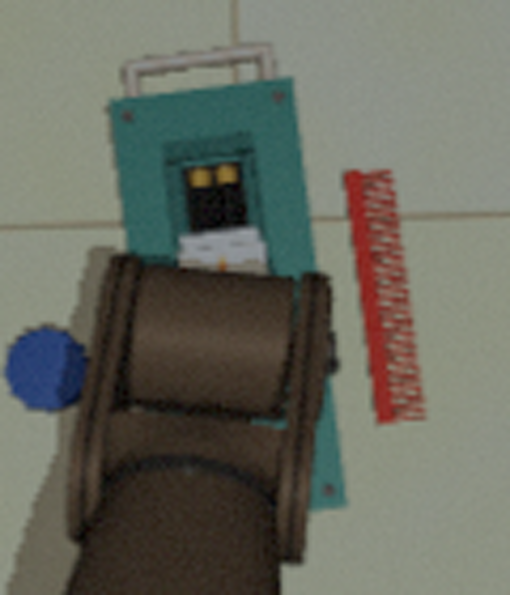

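Emit:
arm_command([
  [0.004,0,0,0],
  [0.004,0,0,0],
  [0.004,0,0,0],
  [0.004,0,0,0],
  [0.004,0,0,0],
  [0.004,0,0,0],
  [0.004,0,0,0],
  [0.004,0,0,0],
  [0.004,0,0,0],
  [0.004,0,0,0],
])

```text
clock: 7.45
tcp_pos: [0.5669, 0.0427, 0.2202]
ee_rot: [[0.995, 0.101, 0.0], [0.101, -0.995, -0.0], [0.0, 0.0, -1.0]]
force: [0.2, 0.2, -0.6]
width: 0.0253
```

```bash
python3 - <<'E'
from h import *
print(tgt(r2w(-.008),.2205))
c=snap('side','side6');c=snap('top','top6')
im=cv2.imread('pics/side6.png');cv2.imwrite('pics/side6z.png',cv2.resize(im[130:250,190:310],None,fx=5,fy=5,interpolation=cv2.INTER_CUBIC))
im=cv2.imread('pics/top6.png');cv2.imwrite('pics/top6z.png',cv2.resize(im[95:235,185:305],None,fx=4.25,fy=4.25,interpolation=cv2.INTER_CUBIC))
E
```

```text
{'turn': np.float64(0.0001), 'd': [-0.0002, 0.0, -0.0003], 'yaw': np.float64(5.82), 'rad': [-0.0078, 0.0], 'z': 0.2202, 'F': [0.22, 0.17, -0.62], 'w': 0.025312092456854805, 't': 7.45}
```

View pics/side6z.png

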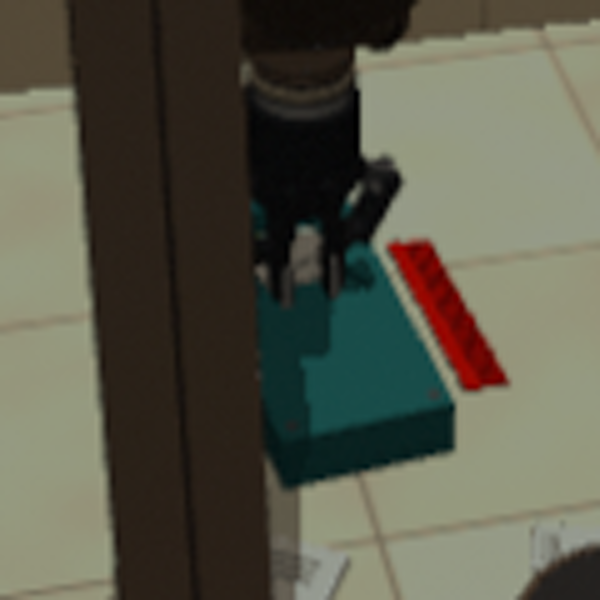

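View pics/top6z.png

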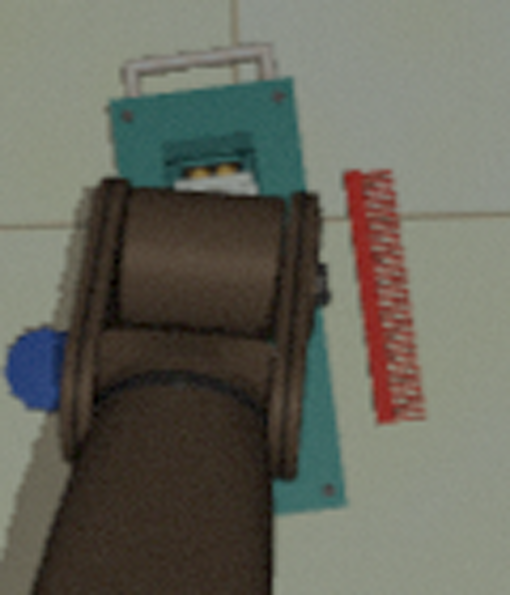

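Emit:
arm_command([
  [0.002,0,0,0],
  [0.002,0,0,0],
  [0.002,0,0,0],
  [0.002,0,0,0],
  [0.002,0,0,0],
  [0.002,0,0,0],
  [0.002,0,0,0],
  [0.002,0,0,0],
  [0,0,0,0],
  [0,0,0,0],
])

```text
clock: 8.55
tcp_pos: [0.5826, 0.0443, 0.2203]
ee_rot: [[0.995, 0.101, 0.0], [0.101, -0.995, 0.0], [0.0, 0.0, -1.0]]
force: [-0.7, -0.1, -0.6]
width: 0.0251
```

```bash
python3 - <<'E'
from h import *
print(tgt(r2w(.012),.2205))
c=snap('side','side7');c=snap('top','top7')
im=cv2.imread('pics/side7.png');im2=cv2.imread('pics/top7.png')
cv2.imwrite('pics/s7.png',np.hstack([cv2.resize(im[140:220,220:300],(400,400),interpolation=cv2.INTER_CUBIC),cv2.resize(im2[105:185,205:285],(400,400),interpolation=cv2.INTER_CUBIC)]))
E
```

```text
{'turn': np.float64(0.0001), 'd': [0.0041, -0.0, -0.0002], 'yaw': np.float64(5.81), 'rad': [0.0079, -0.0], 'z': 0.2203, 'F': [-0.68, -0.05, -0.58], 'w': 0.025140348910143127, 't': 8.55}
```

View pics/s7.png

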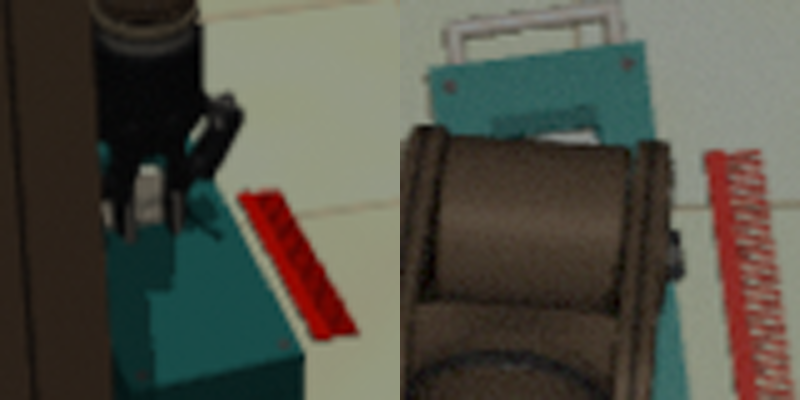

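Emit:
arm_command([
  [0.001,0,0,0],
  [0.001,0,0,0],
  [0.001,0,0,0],
  [0.001,0,0,0],
  [0,0,0,0],
  [0,0,0,0],
  [0,0,0,0],
  [0,0,0,0],
  [0,0,0,0],
  [0,0,0,0],
])

```text
clock: 9.65
tcp_pos: [0.5864, 0.0447, 0.2202]
ee_rot: [[0.995, 0.101, -0.0], [0.101, -0.995, 0.0], [-0.0, -0.0, -1.0]]
force: [0.2, 0.0, -0.1]
width: 0.0253
```

```bash
python3 - <<'E'
from h import *
print(tgt(r2w(.012),.2205))
c=snap('top','top8')
im2=cv2.imread('pics/top8.png')
cv2.imwrite('pics/s8.png',cv2.resize(im2[105:165,205:285],(800,600),interpolation=cv2.INTER_CUBIC))
E
```

```text
{'turn': np.float64(0.0001), 'd': [0.0002, 0.0, -0.0003], 'yaw': np.float64(5.81), 'rad': [0.0118, 0.0], 'z': 0.2202, 'F': [0.23, 0.04, -0.09], 'w': 0.0253062651647848, 't': 9.65}
```

View pics/s8.png

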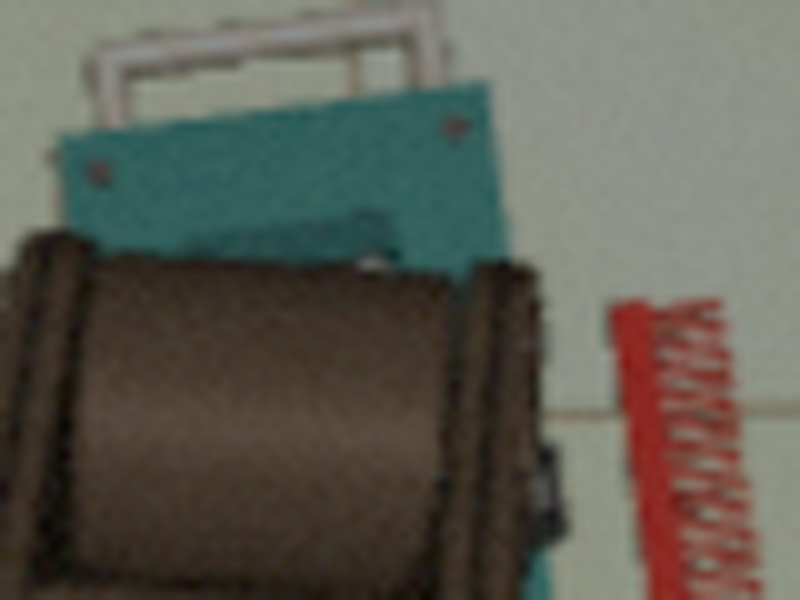

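Emit:
arm_command([
  [0.0005,0,0,0],
  [0.0005,0,0,0],
  [0.0005,0,0,0],
  [0,0,0,0],
  [0,0,0,0],
  [0,0,0,0],
  [0,0,0,0],
  [0,0,0,0],
  [0,0,0,0],
  [0,0,0,0],
])

```text
clock: 10.7
tcp_pos: [0.588, 0.0448, 0.2202]
ee_rot: [[0.995, 0.101, 0.0], [0.101, -0.995, -0.0], [0.0, 0.0, -1.0]]
force: [0.7, -0.7, -0.0]
width: 0.0253
```

```bash
python3 - <<'E'
from h import *
print(tgt(r2w(.012),.2205))
E
```

```text
{'turn': np.float64(0.0001), 'd': [-0.0013, -0.0, -0.0003], 'yaw': np.float64(5.81), 'rad': [0.0133, -0.0], 'z': 0.2202, 'F': [0.67, -0.7, -0.04], 'w': 0.02526263128138265, 't': 10.7}
```

Now retreat up and back for a clear view from above.

Emit:
arm_command([
  [-0.004,0,0,0],
  [-0.006,0,-0.005,0],
  [-0.01,0,-0.01,0],
  [-0.015,0,-0.01,0],
  [-0.02,0,-0.01,0],
  [-0.02,0,-0.01,0],
  [-0.02,0,-0.01,0],
  [-0.01,0,-0.01,0],
  [0,0,0,0],
  [0,0,0,0],
], grip=1)

```text
clock: 11.7
tcp_pos: [0.4835, 0.0342, 0.2857]
ee_rot: [[0.995, 0.101, 0.002], [0.101, -0.995, -0.0], [0.001, 0.0, -1.0]]
force: [1.0, -0.6, 0.5]
width: -0.0001
```

```bash
python3 - <<'E'
from h import *
print(tgt(r2w(.044),.25))
c=snap('side','side9');c=snap('top','top9')
im=cv2.imread('pics/side9.png');im2=cv2.imread('pics/top9.png')
cv2.imwrite('pics/s9.png',np.hstack([cv2.resize(im[140:220,220:300],(400,400),interpolation=cv2.INTER_CUBIC),cv2.resize(im2[105:185,205:285],(400,400),interpolation=cv2.INTER_CUBIC)]))
E
```

```text
{'turn': np.float64(-0.0001), 'd': [0.1357, -0.0, 0.0357], 'yaw': np.float64(5.81), 'rad': [-0.0917, -0.0], 'z': 0.2857, 'F': [0.95, -0.59, 0.5], 'w': -0.00011758669260151443, 't': 11.7}
```

View pics/s9.png

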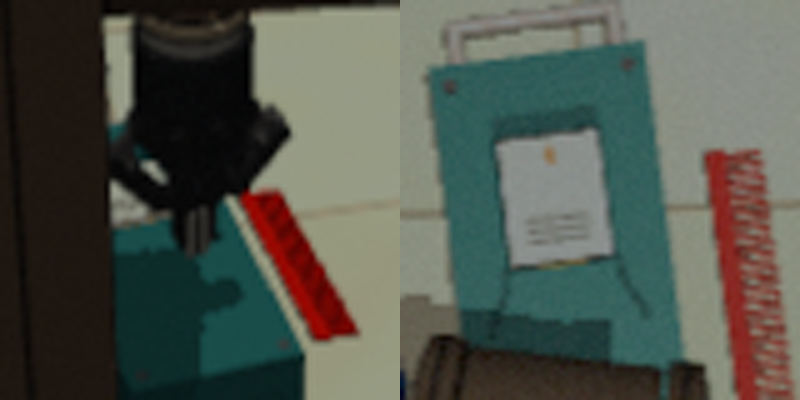

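Emit:
arm_command([
  [0.015,0,0,0],
  [0.02,0,0,0],
  [0.02,0,0,0],
  [0.02,0,0,0],
  [0.02,0,0.005,0],
  [0.02,0,0.01,0],
  [0.012,0,0.01,0],
  [0.0067,0,0.01,0],
  [0,0,0.01,0],
  [0,0,0,0],
])

```text
clock: 12.8
tcp_pos: [0.6155, 0.0478, 0.2375]
ee_rot: [[0.995, 0.101, -0.005], [0.101, -0.995, 0.0], [-0.005, -0.001, -1.0]]
force: [-1.2, -0.0, 0.8]
width: -0.0003
```

```bash
python3 - <<'E'
from h import *
print(tgt(r2w(.042),.225))
E
```

```text
{'turn': np.float64(0.0002), 'd': [0.001, 0.0002, 0.0125], 'yaw': np.float64(5.82), 'rad': [0.041, 0.0002], 'z': 0.2375, 'F': [-1.16, -0.05, 0.75], 'w': -0.0002866521050649897, 't': 12.8}
```

Emit:
arm_command([
  [0,0,0.002,0],
  [0,0,0.002,0],
  [0,0,0.002,0],
  [0,0,0.002,0],
  [0,0,0.002,0],
  [0,0,0.002,0],
  [0,0,0.002,0],
  [0,0,0.002,0],
  [0,0,0.002,0],
  [0,0,0.002,0],
])

```text
clock: 13.8
tcp_pos: [0.6166, 0.0478, 0.2203]
ee_rot: [[0.995, 0.101, -0.0], [0.101, -0.995, -0.0], [-0.0, 0.0, -1.0]]
force: [-1.7, -0.6, 3.2]
width: -0.0001
```

```bash
python3 - <<'E'
from h import *
print(tgt(r2w(.042),.2095))
E
```

```text
{'turn': np.float64(0.0002), 'd': [-0.0001, 0.0, 0.0108], 'yaw': np.float64(5.82), 'rad': [0.0421, 0.0], 'z': 0.2203, 'F': [-1.67, -0.62, 3.21], 'w': -0.00011878379353847407, 't': 13.8}
```

Contact begins (3.2 N). Press on.

Emit:
arm_command([
  [0,0,0.0015,0],
  [0,0,0.0015,0],
  [0,0,0.0015,0],
  [0,0,0.0015,0],
  [0,0,0.0015,0],
  [0,0,0.001,0],
  [0,0,0.001,0],
  [0,0,0,0],
  [0,0,0,0],
  [0,0,0,0],
])

```text
clock: 14.8
tcp_pos: [0.6165, 0.0478, 0.2106]
ee_rot: [[0.995, 0.101, -0.0], [0.101, -0.995, 0.0], [-0.0, -0.0, -1.0]]
force: [-0.4, 1.1, -0.1]
width: 0.0005
```

```bash
python3 - <<'E'
from h import *
print(tgt(r2w(.042),.2095))
E
```

```text
{'turn': np.float64(0.0001), 'd': [0.0, 0.0, 0.0011], 'yaw': np.float64(5.82), 'rad': [0.042, 0.0], 'z': 0.2106, 'F': [-0.41, 1.13, -0.15], 'w': 0.0005366793345357128, 't': 14.8}
```

Emit:
arm_command([
  [0,0,0.0005,0],
  [0,0,0.0005,0],
  [0,0,0.0005,0],
  [0,0,0.0005,0],
  [0,0,0,0],
  [0,0,0,0],
  [0,0,0,0],
  [0,0,0,0],
  [0,0,0,0],
  [0,0,0,0],
])

```text
clock: 15.8
tcp_pos: [0.6167, 0.0478, 0.21]
ee_rot: [[0.995, 0.101, -0.0], [0.101, -0.995, -0.0], [-0.0, 0.0, -1.0]]
force: [-3.5, 0.9, 6.2]
width: -0.0
```

```bash
python3 - <<'E'
from h import *
print(tgt(r2w(.042),.2095))
E
```

```text
{'turn': np.float64(0.0003), 'd': [-0.0002, 0.0, 0.0005], 'yaw': np.float64(5.82), 'rad': [0.0422, 0.0], 'z': 0.21, 'F': [-3.47, 0.92, 6.17], 'w': -2.0327614964641686e-05, 't': 15.8}
```

Emit:
arm_command([
  [0,0,-0.003,0],
  [0,0,-0.008,0],
  [0,0,-0.015,0],
  [0,0,-0.015,0],
  [-0.02,0,-0.02,0],
  [-0.03,0,-0.02,0],
  [-0.03,0,-0.02,0],
  [-0.03,0,-0.01,0],
  [-0.03,0,0,0],
  [-0.01,0,0,0],
])

```text
clock: 16.8
tcp_pos: [0.4655, 0.0327, 0.3211]
ee_rot: [[0.995, 0.101, 0.002], [0.101, -0.995, -0.0], [0.002, 0.0, -1.0]]
force: [0.7, -0.2, -0.9]
width: 0.0002
```

```bash
python3 - <<'E'
from h import *
print(tgt(r2w(.044),.25))
c=snap('side','side10');c=snap('top','top10')
im=cv2.imread('pics/side10.png');im2=cv2.imread('pics/top10.png')
cv2.imwrite('pics/s10.png',np.hstack([cv2.resize(im[140:220,220:300],(400,400),interpolation=cv2.INTER_CUBIC),cv2.resize(im2[105:185,205:285],(400,400),interpolation=cv2.INTER_CUBIC)]))
# heights on cover vs deck, radio frame
K=c
d=c['depth']
T=np.array(c['world_from_camera'])
def zat(x,y):
    u=proj(c,[np.r_[r2w(x,y),.04]])[0]; i,j=int(round(u[1])),int(round(u[0]))
    dd=np.median(d[i-1:i+2,j-1:j+2]); P=ray(c,[u],0.0)[0]; o=T[:3,3]; v=P-o; dep=(np.linalg.inv(T)@np.r_[P,1])[2]
    return round(float((o+v*dd/dep)[2]*1000),1)
print('cover',[(x,zat(x/1000,0)) for x in (30,36,45,60,75,88)]); print('deck',[zat(.06,.045),zat(.06,-.045),zat(0.0,0),zat(.125,0)])
E
```

```text
{'turn': np.float64(0.0), 'd': [0.1538, 0.0003, 0.0711], 'yaw': np.float64(5.81), 'rad': [-0.1098, 0.0003], 'z': 0.3211, 'F': [0.69, -0.18, -0.86], 'w': 0.0001756922964929186, 't': 16.8}
cover [(30, 34.3), (36, 35.0), (45, 36.5), (60, 35.7), (75, 34.2), (88, 36.1)]
deck [44.7, 43.1, 43.6, 42.4]
```

View pics/s10.png

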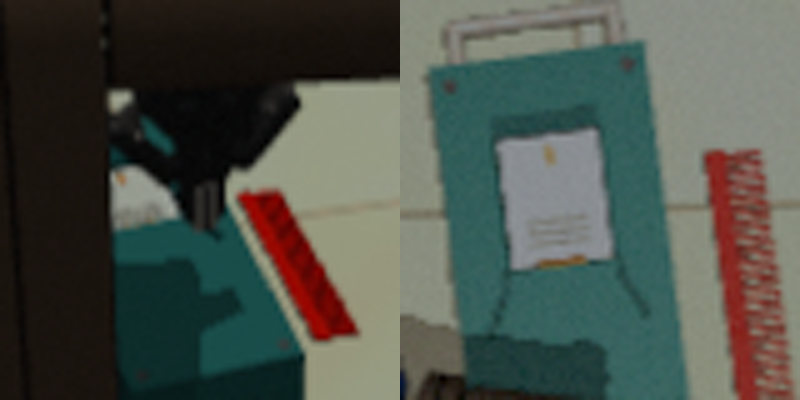

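Emit:
arm_command([
  [0,0.03,-0.02,0],
  [0,0.04,-0.02,0],
  [0.01,0.04,-0.02,0],
  [0.01,0.04,-0.02,0],
  [0.01,0.04,0,0],
  [0,0.04,0,0],
  [0,0.04,0,0],
  [0,0.03,0,0],
  [0,0,0,0],
  [0,0,0,0],
])

```text
clock: 17.9
tcp_pos: [0.5282, -0.2638, 0.3994]
ee_rot: [[0.995, 0.1, -0.0], [0.1, -0.995, 0.001], [-0.0, -0.001, -1.0]]
force: [0.3, 0.3, 0.6]
width: 0.0002
```

```bash
python3 - <<'E'
from h import *
c=snap('top','top11'); a=load('top0')['frame']
def cen(f,lo,hi):
    h=cv2.cvtColor(f,cv2.COLOR_RGB2HSV); m=cv2.inRange(h,lo,hi)[100:240,150:330]; m=m.astype(bool); y,x=np.nonzero(m); return x.mean()+150,y.mean()+100,len(x)
for n,lo,hi in (('pill',(105,120,40),(130,255,255)),('comb',(170,120,60),(180,255,255))): print(n,cen(a,lo,hi),cen(c['frame'],lo,hi))
E
```

```text
pill (np.float64(195.8758865248227), np.float64(181.41489361702128), 282) (np.float64(195.90035587188612), np.float64(181.4306049822064), 281)
comb (np.float64(nan), np.float64(nan), 0) (np.float64(275.0), np.float64(188.0), 2)<stdin>:4: RuntimeWarning: Mean of empty slice.
  ret = ret.dtype.type(ret / rcount)
```

View pics/top11.png

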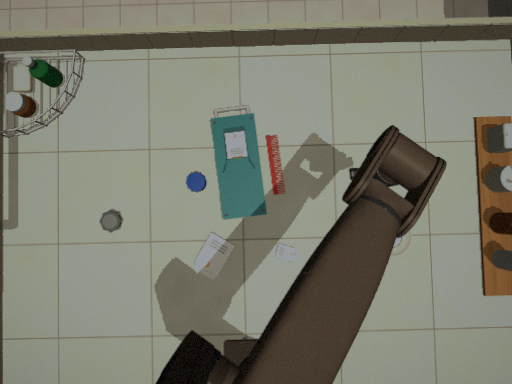

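The cover sits in the bay at (236,145). The pill box is at (196,181) and the comb at (276,165), both where they started. Handing in.

```bash
python3 -c "
from workcell import *
print(close_job())"
```

```text
the job is handed in; nothing more can be done
None
```

The battery bay is closed, and I handed the job in at about 18 s of the 45 s allowed. No verdict was reported.

I pushed the middle-sized cover along the radio's back between the ribs until its lip dropped in and went under the hood. Then I pressed the rear end down with the gripper shut until the catch snapped over it.

**Last checks:**
- **Cover flat:** its top reads 34–36.5 mm by depth, against 42–45 mm for the deck. The press stopped at the TCP height expected for 8.5 mm below the deck, with 6 N of force. That force had dropped to zero just before, as the catch passed.
- **Catch and lip:** the top picture shows the orange catch over the rear edge, and the lip is hidden under the hood.
- **Pill box:** its position in the picture matches the start to within 0.1 pixel.
- **Other things:** the comb looks unmoved by eye, but its colour check failed because the mask found no pixels, so I have no number for it. The stool knob also looks unmoved by eye. In the last picture the arm hides the tumbler and most of the saucer; the arm passed near them only well above.
- **Contact:** I touched the deck once at about 6.5 N while lowering the fingers. No force reading came near the limits, though I saw the force only at the end of each move.

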